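# Seat a keyed shaft in a sprung pulley hub and hold it home

## Robot

A 7-joint arm with a two-finger parallel gripper is mounted at the origin on the work surface; the furniture and walls round the work are solid. World frame = base frame: x ahead of the robot, y to its left, z up, the work surface at z = 0. Lengths are in mm, angles in rad, forces in N, time in s.
With the tool pointing down it reaches from about 425 to 825 mm from the base axis. Payload 3.6 kg.
Tool frame: the origin (TCP) lies midway between the tips of the shut fingers; the grasp point (between the pads) lies 19 mm behind it; z points along the fingers, y is the line along which they close (so a half turn about z gives the same grasp; the last joint's range is limited). The gripper opens to 93 mm and grips with 3 to 60 N. Pads are 15 mm wide; open, the fingers measure 128 mm over their backs; the gripper's body (75 mm by 188 mm) begins 65 mm behind the grasp point.
Start: joints at [-1.363, 0.615, -0.013, 1.423, 0.008, 1.103, -0.04], TCP at [151.189, 632.142, 218.64] pointing down, gripper open.
Joint ranges: [-3.12, 3.12], [-0.3, 2.06], [-1.34, 1.32], [0.26, 2.42], [-1.36, 4.5], [0.01, 1.98], [-2.84, 2.84]. Speed limits (rad/s): [2.79, 2.79, 3.14, 3.14, 3.14, 3.14, 3.14].

## Interface

Orientations are given as a unit quaternion [x, y, z, w].
In Python, from station import manip, cams, readout gives the robot as it stands (manip), with the cameras (cams) and the readings (readout).
- The arm moves only by the shell command python3 shift.py 'ROWS' [FORCE]. ROWS is one flat JSON list of numbers that holds 1 to 8 rows one after another, with no inner brackets; each row has 7 numbers: dx, dy, dz in mm, then a rotation vector rx, ry, rz in rad, then the finger opening in mm; each row is the pose to reach, as a shift and turn from the pose commanded when the command began, along the tool's axes at that moment; what a row does not reach only later rows make up. A row lasts 1/10 s, in which the tool goes at most 50 mm and 0.15 rad, less where a joint would pass 70% of its speed; a pose out of reach is approached as far as the arm can. The fingers move at their own pace and stop on an object; FORCE is the grip in N (left out, the last holds). Time passes only in rows, so rows that do not move let the fingers close. It prints the time, the measured TCP pose, the force, the opening and the grip force at its end. Input that does not fit is refused with a message, and nothing moves.
- readout.observe(): the state, without advancing time (a new reading comes with each control period).
- cams.get_image(name): name is "scene" or "top" or "wrist"; returns a dict with "img" (400x640x3 uint8, blue, green, red), "intrinsics" (3x3 intrinsics, pixels), "k1" (the pictures are not rectified: a ray, as slopes to the right and down, at radius r is drawn at 1 + k1 r^2 times it, then the intrinsics apply), "camera_from_world" (4x4, takes a point from world to camera coordinates). Camera axes: x right, y up, looking along -z (the intrinsics and any distortion apply to the point x, -y, -z); pixel columns grow to the right and rows downward; lengths in mm; the calibration is good to about 2 mm. A picture is of the moment at which its call begins. There is no depth.
- manip.job_done(): hands the job in; it is judged then, once.
The state is a dict: "clock": time; "joints": joint angles; "joint_vel": joint speeds; "joint_efforts": joint torques, N m; "tcp_pos": TCP position; "tool_rot": TCP orientation; "wrist_force": force on the tool from outside, world axes, zero at the start; "moment": the same for the moment, N m; "width": finger opening in mm; "finger_force": force on a finger pad.
Only numpy, scipy, OpenCV 4.12 (cv2) and the standard library are available. Lean on these libraries where they do the work, as an engineer would, in place of code of your own. Each camera call takes 0.05 s, during which the arm holds its last target. There are 200 camera calls.

## Task

Slide the pulley along the bench, without lifting it, into the U-shaped stop until its rim is against the back. Then take the keyed shaft (the one with the square head) from the rack, push it into the pulley's bore, turning it until the key slips into the keyway, and keep pushing against the spring until its shoulder is fully home on the hub. Finish still holding the shaft pressed home (let go, the spring lifts it out again), and leave the plain shaft and the other things on the bench where they are.

Things in the scene. Friction and masses are not known exactly. Their poses are not given: they have to be found in the camera images.
- pulley: Loose aluminium pulley flat on the bench, about 0.5 kg: V-groove disc 84 mm wide, 14 mm high, with a boss 48 mm in diameter in its middle, up to 48 mm. Origin: centre of its underside, z up. Round bore 22 mm wide down the boss; the keyway, 8.4 mm wide and reaching 16 mm from the axis, runs down the bore on the pulley's +x side.
- bore_mouth (a point): Centre of the bore at the top face of the pulley's boss, 48 mm above its underside.
- ejector (a joint): Spring-loaded disc inside the pulley's bore that pushes the shaft up. 0 = up (its top 28 mm below the bore mouth), grows downward in m, 0.010 when the shaft is fully home, stop at 0.012. The spring needs about 4 N at 0 and 10 N at 0.010.
- keyed_shaft: Steel shaft, 0.15 kg, 72 mm long, upright in one hole of the rack. Origin: centre of its lower end, z up. From there: 20 mm round pilot, tapered over the first 5 mm; key 6 mm wide on the +x side from 14 to 34 mm up, out to 14 mm from the axis; 34 mm round shoulder from 38 to 44 mm; square head 24 x 24 mm, sides along x and y, from 44 to 72 mm: grip it there.
- shaft_shoulder (a point): Centre of the underside of the keyed shaft's shoulder, 38 mm above its lower end; it meets the bore mouth when the shaft is home.
- plain_shaft: Like the keyed shaft but with no key and a round head 24 mm in diameter, in the rack's other hole; to be left there. Origin: centre of its lower end.
- shaft_rack: Wooden block 150 x 60 x 20 mm fixed on the bench, with two blind holes 22.5 mm wide and 12 mm deep at x = -42 and +42 mm on its midline, in which the shafts stand with their lower ends 8 mm above the bench. Origin: centre of its underside. A tall fixed lamp stands near the back edge (x 0.68, y -0.05), behind and between rack and stop: pass on the robot's side of it.
- u_stop: U-shaped wooden stop fixed on the bench, 12 mm high: back bar at +x, two side bars 92 mm apart, 124 mm wide overall; open on its -x side, where flared ends reach 58 mm before its origin and 79 mm either side. Origin: on the bench, where the pulley's centre lies when its rim is 1 mm short of the back bar.
- stop_centre (a point): The origin of the U-shaped stop, on the bench.
- pliers: Pair of pliers, 155 x 60 x 11 mm, a bystander. Origin: centre of its underside.
- spool: Small wire spool, 38 mm in diameter, 20 mm high, fixed to the bench, a bystander.
- small_block: Small steel bench block, 40 x 62 x 24 mm, a bystander.
- dish: Small white porcelain dish, 68 mm wide, 15 mm high, fixed to the bench, a bystander.
- tweezers: Steel tweezers, 163 mm long, 8 mm high, a bystander.

How it is judged (in metres and radians):
On the way, in this order (a step that is already met when the one before it is completed fails the run):
1. the pulley lies in the U-shaped stop, against its back (horizontal distance between pulley and stop_centre below 0.008 m and height (world z) of pulley below 0.004 m and angle between pulley's own z axis and vertical below 0.06 rad), for 0.2 s.
2. the keyed shaft is lifted out of the rack (height (world z) of keyed_shaft above 0.03 m), for 0.1 s.
At the end, for the whole second after the job is handed in: Pulley flat in the stop, centre within 8 mm of the stop's; keyed shaft in its bore, key in the keyway, shoulder within 3 mm of the hub's top, ejector pressed more than 7 mm, shaft still held by the fingers (over 2 N); plain shaft in the rack (all of step 1 and distance between shaft_shoulder and bore_mouth below 0.003 m and angle between the z axis of keyed_shaft and the z axis of pulley, either way round below 0.06 rad and angle between the x axis of keyed_shaft and the x axis of pulley, either way round below 0.3 rad and value of joint ejector above 0.007 m and contact force between the fingers and keyed_shaft above 2 N and linear speed of keyed_shaft below 0.01 m/s and height (world z) of plain_shaft below 0.015 m); the arm keeps its last pose, push and grip.
It fails at once if the pulley is lifted off the bench or tipped (height (world z) of pulley above 0.01 m or angle between pulley's own z axis and vertical above 0.25 rad).
It fails at once if the plain shaft or a bystander is moved more than 30 mm (distance of any of pliers, small_block, tweezers, plain_shaft from where it was at the start of the episode above 0.03 m).
It also fails if it takes over 58 s, if anything falls off the work surface, if the arm or the gripper's body presses on something with over 40 N, if the wrist force passes 120 N, or if a joint passes its speed limit or range.

## Working session

There is one attempt and no reset: what is moved stays moved. The work goes in short steps, Python scripts to look and compute and a shell command to move; the robot and the scene stay as the last step left them, time stands still between calls to the robot, and variables do not carry over. Pictures are saved under pics/ and viewed, at most 10 in all, crops included, and the job is handed in when it is done.

```bash
ls; mkdir -p pics; cat > h.py <<'E'
import numpy as np, cv2
from station import manip, cams, readout
from scipy.spatial.transform import Rotation as R
def shot(n):
    d=cams.get_image(n); np.savez('/tmp/'+n+'.npz',**{k:np.array(v) for k,v in d.items()}); return d
def load(n): return dict(np.load('/tmp/'+n+'.npz'))
def ray(d,u,v):
    K=np.array(d['intrinsics']);k=float(d['k1']);M=np.array(d['camera_from_world'])
    x=(u-K[0,2])/K[0,0];y=(v-K[1,2])/K[1,1];p=np.array([x,y]);s=p.copy()
    for _ in range(30): s=p/(1+k*(s@s))
    c=np.array([s[0],-s[1],-1.]);Rw=M[:3,:3].T
    return -Rw@M[:3,3],Rw@c
def onz(d,u,v,z):
    o,r=ray(d,u,v); return o+r*(z-o[2])/r[2]
def proj(d,P):
    K=np.array(d['intrinsics']);k=float(d['k1']);M=np.array(d['camera_from_world'])
    c=M[:3,:3]@np.array(P)+M[:3,3];s=np.array([c[0],-c[1]])/-c[2];s=s*(1+k*(s@s))
    return K[0,0]*s[0]+K[0,2],K[1,1]*s[1]+K[1,2]
def plan(P,yaw=None):
    "shift in tool axes from current measured pose to world P"
    s=readout.observe();T=R.from_quat(s['tool_rot']);print('tool',s['tcp_pos'],np.round(T.as_matrix(),3).tolist())
    return T.inv().apply(np.array(P)-s['tcp_pos'])
E
cat > /tmp/a.py <<'E'
import sys; sys.path.insert(0,'.')
from h import *
for n in('scene','top'):
    d=shot(n); cv2.imwrite(f'pics/{n}0.png',d['img']); print(n,np.round(d['camera_from_world'],2).tolist(),d['k1'],np.array(d['intrinsics']).tolist())
print(readout.observe())
E
python3 /tmp/a.py
```

```text
pics
shift.py
station.py
scene [[0.55, -0.84, -0.01, -351.81], [0.38, 0.23, 0.89, -258.71], [-0.75, -0.49, 0.45, -626.18], [0.0, 0.0, 0.0, 1.0]] -0.012629755423167263 [[372.56731515565014, 0.0, 318.65496406506617], [0.0, 372.56731515565014, 205.88364693806503], [0.0, 0.0, 1.0]]
top [[-0.01, -1.0, 0.02, -95.22], [0.99, -0.01, 0.15, -517.44], [-0.15, 0.02, 0.99, -993.66], [0.0, 0.0, 0.0, 1.0]] -0.029935453671491835 [[407.73764588044605, 0.0, 316.1930923178314], [0.0, 407.73764588044605, 196.32414056821904], [0.0, 0.0, 1.0]]
{'clock': 0.1, 'joints': array([-1.3625284 ,  0.61583914, -0.01263187,  1.42473996,  0.00810177,
        1.10342205, -0.04039376]), 'joint_vel': array([ 0.0006094 , -0.00229587,  0.00033129, -0.00334422, -0.00102748,
        0.00081636, -0.00138463]), 'joint_efforts': array([ 1.77884918e-03, -4.60042691e+01,  2.10161372e-01, -1.66244549e+01,
       -6.11359673e-02,  1.70414167e-02,  9.66679818e-05]), 'tcp_pos': array([151.0143723 , 631.47000001, 217.58575945]), 'tool_rot': array([ 1.17072251e-01,  9.93122700e-01, -1.17241262e-03, -1.26671396e-04]), 'wrist_force': array([0.81158665, 0.17881632, 0.25393098]), 'moment': array([-0.01039508,  0.03221249,  0.04470336]), 'finger_force': 0.0, 'width': 92.92107612854728}
```

View pics/top0.png

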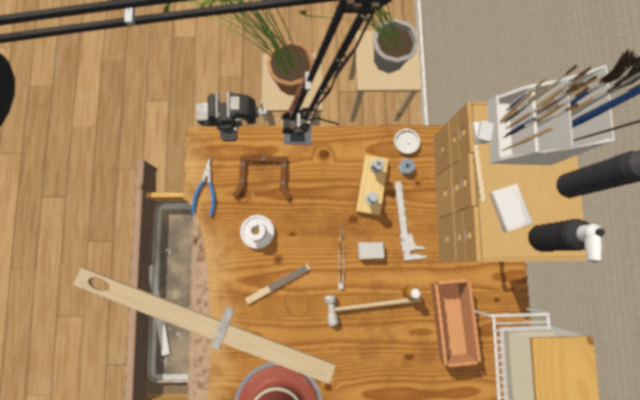

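View pics/scene0.png

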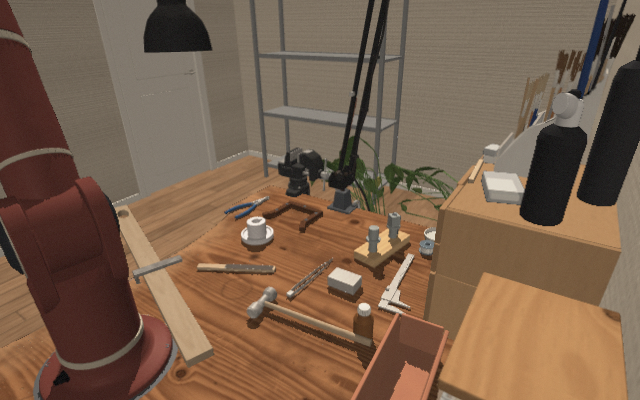

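The top view shows the stop at about (265,175) opening downward, with the pulley at (257,232). The rack is at (372,185) with shafts at (377,165) and (372,198). I'll enlarge that area.

```bash
python3 - <<'E'
from h import *
t=load('top')['img'][135:265,180:430]; cv2.imwrite('pics/c1.png',cv2.resize(t,None,fx=3.2,fy=3.2,interpolation=cv2.INTER_CUBIC))
s=load('scene')['img']
a=cv2.resize(s[190:260,225:345],None,fx=5,fy=5,interpolation=cv2.INTER_CUBIC)
b=cv2.resize(s[200:270,345:445],None,fx=5,fy=5,interpolation=cv2.INTER_CUBIC)
b=np.pad(b,((0,0),(0,100),(0,0)))
o=np.vstack([a[:300],b[:300]]);cv2.imwrite('pics/c2.png',o)
E
```

```text
(no output)
```

View pics/c1.png

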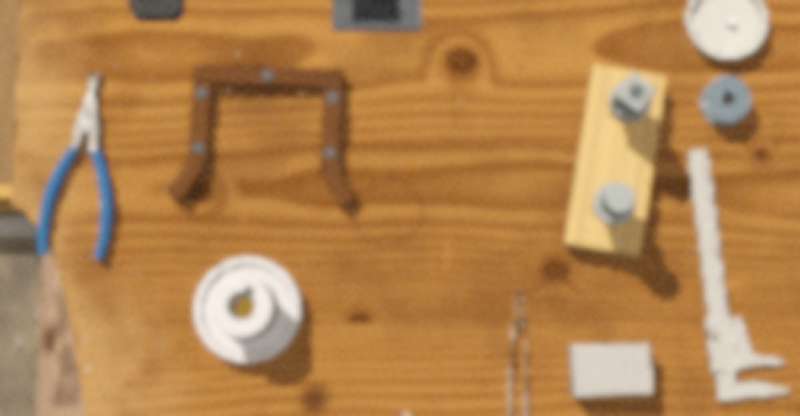

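View pics/c2.png

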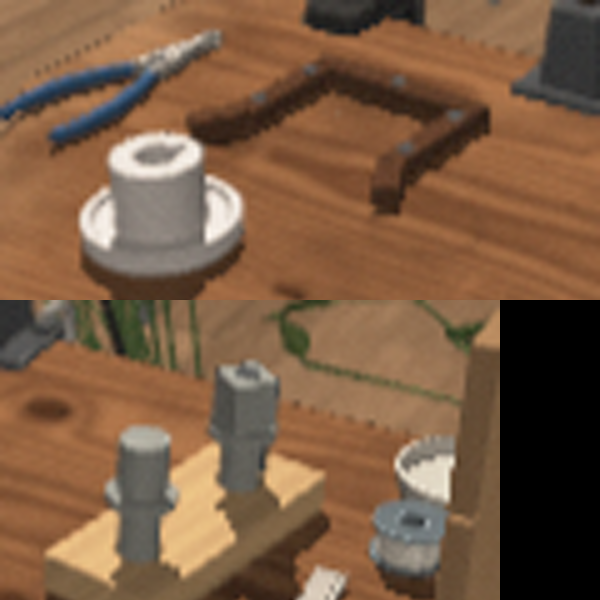

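The keyed (square) shaft is at full-frame (377,166) and the plain one at (372,198). The pulley is centred near (257,231), and its bore notch seems to point to the image's upper right. Next I'll measure these.

```bash
python3 - <<'E'
from h import *
d=load('top'); f=lambda u,v:(180+(u-.5)/3.2,135+(v-.5)/3.2)
hsv=cv2.cvtColor(d['img'],cv2.COLOR_BGR2HSV)
m=((hsv[...,1]<60)&(hsv[...,2]>120)).astype(np.uint8);m[:, :235]=0;m[:,285:]=0;m[:205]=0;m[255:]=0
c=max(cv2.findContours(m,0,1)[0],key=cv2.contourArea);h=cv2.convexHull(c)
(e,ax,a)=cv2.fitEllipse(h);print('pulley ell',e,ax,cv2.contourArea(c))
P=np.array([onz(d,*p[0],14)[:2] for p in h],np.float32);print(cv2.minEnclosingCircle(P),onz(d,*e,14))
# stop
for n,p in dict(back=(267,74),lb=(202,92),lf=(197,147),rb=(332,97),rf=(330,152),tlc=(196,67),trc=(343,70),ltip=(176,193),rtip=(352,205)).items(): print(n,onz(d,*f(*p),12).round(1))
for n,p in dict(key=(632,98),plain=(615,202)).items(): print(n,onz(d,*f(*p),80).round(1))
for n,p in dict(r0=(595,64),r1=(667,74),r2=(642,253),r3=(566,243)).items(): print(n,onz(d,*f(*p),20).round(1))
print('bosstop',onz(d,*f(243,305),48).round(1))
s=load('scene');g=lambda u,v:(225+u/5,190+v/5);g2=lambda u,v:(345+u/5,200+(v-300)/5)
print('scene boss',onz(s,*g(155,155),48).round(1),'key',onz(s,*g2(247,374),80).round(1),'plain',onz(s,*g2(145,437),80).round(1))
for n,p in dict(back=(398,81),lb=(311,70),lf=(258,97),rb=(455,115),rf=(406,149)).items(): print(n,onz(s,*g(*p),12).round(1))
for n,p in dict(c1=(215,365),c2=(250,360),c3=(277,374),c4=(245,392)).items(): print(n,onz(s,*g2(*p),80).round(1))
print(readout.observe()['joints'])
E
python3 shift.py '[[-223, -165, 0, 0, 0, -0.234, 92], [-223, -165, 0, 0, 0, -0.234, 92], [-223, -165, 0, 0, 0, -0.234, 92], [-223, -165, 0, 0, 0, -0.234, 92], [-223, -165, 0, 0, 0, -0.234, 92], [-223, -165, 0, 0, 0, -0.234, 92], [-407, -500, 0, 0, 0, -0.234, 92], [-407, -500, 0, 0, 0, -0.234, 92]]' 20
```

```text
refused: ROWS must be one flat list, 7 numbers to a row, no inner brackets. Nothing was moved.
```

The error is about the shape of the input: one flat list, 7 numbers to a row, no inner brackets. Fixing that and sending the same move.

```bash
python3 shift.py '[-223, -165, 0, 0, 0, -0.234, 92, -223, -165, 0, 0, 0, -0.234, 92, -223, -165, 0, 0, 0, -0.234, 92, -223, -165, 0, 0, 0, -0.234, 92, -223, -165, 0, 0, 0, -0.234, 92, -223, -165, 0, 0, 0, -0.234, 92, -407, -500, 0, 0, 0, -0.234, 92, -407, -500, 0, 0, 0, -0.234, 92]' 20; python3 -c "
from h import *
print(plan([431.7,51,200]))"
```

```text
clock: 0.9
tcp_pos: [356.5, 321.8, 218.2]
tool_rot: [0.0, 1.0, -0.0, -0.0]
wrist_force: [0.9, -1.4, 0.0]
width: 91.9
finger_force: 0.0
tool [356.50905312 321.77327203 218.20137079] [[-1.0, 0.0, -0.0], [0.0, 1.0, -0.0], [0.0, -0.0, -1.0]]
[ -75.21028179 -270.76205263   18.28818222]
```

```bash
python3 shift.py '[-75, -271, 18, 0, 0, 0, 92, -75, -271, 18, 0, 0, 0, 92, -75, -271, 18, 0, 0, 0, 92, -75, -271, 18, 0, 0, 0, 92, -75, -271, 18, 0, 0, 0, 92, -75, -271, 18, 0, 0, 0, 92, -75, -271, 18, 0, 0, 0, 92, -75, -271, 18, 0, 0, 0, 92]' ; python3 -c "
from h import *
d=shot('wrist');i=d['img']
print(plan([431.7,51,28]));print([np.round(proj(d,p),1).tolist() for p in([431.7,51,48],[431.7,51,14],[573,38,0])]);print(np.round(d['camera_from_world'],3).tolist())
cv2.imwrite('pics/w1.png',i)"
```

```text
clock: 1.7
tcp_pos: [430.7, 52.0, 200.4]
tool_rot: [0.001, 1.0, 0.0, -0.0]
wrist_force: [0.6, -0.1, 0.0]
width: 92.3
finger_force: 0.0
tool [430.55413945  53.16570189 200.48219265] [[-1.0, -0.0, -0.001], [-0.0, 1.0, 0.001], [0.001, 0.001, -1.0]]
[ -1.27429403  -2.27117191 172.47993506]
[[315.0, 193.6], [315.1, 187.5], [306.2, 284.0]]
[[0.002, 1.0, 0.001, -52.877], [-0.969, 0.002, -0.248, 439.397], [-0.248, -0.0, 0.969, -265.012], [0.0, 0.0, 0.0, 1.0]]
```

View pics/w1.png

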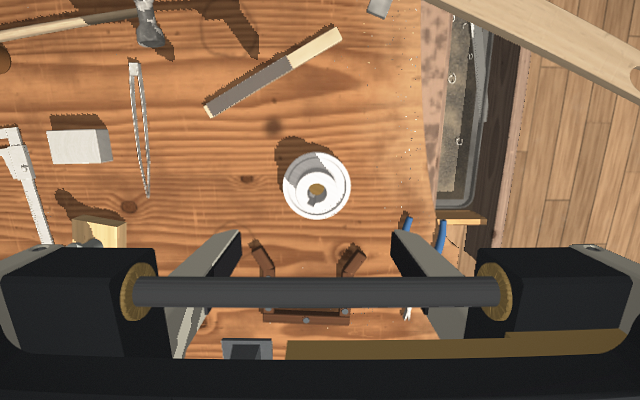

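The wrist image shows the pulley at (317,186). Its bore is at (317,189), with the keyway to the lower left at about (311,201). I'll measure the keyway direction.

```bash
python3 - <<'E'
from h import *
d=load('wrist');i=d['img'];c=i[165:215,290:345];cv2.imwrite('pics/w1c.png',cv2.resize(c,None,fx=10,fy=10,interpolation=cv2.INTER_CUBIC))
hsv=cv2.cvtColor(i,cv2.COLOR_BGR2HSV)
m=((hsv[...,2]>100)&(hsv[...,1]<50)).astype(np.uint8);m[:145]=0;m[225:]=0;m[:,:270]=0;m[:,365:]=0
k=max(cv2.findContours(m,0,1)[0],key=cv2.contourArea);P=np.array([onz(d,*p[0],14)[:2] for p in cv2.convexHull(k)],np.float32);print(cv2.minEnclosingCircle(P))
E
```

```text
((430.1321716308594, 52.43980407714844), 42.52671813964844)
```

View pics/w1c.png

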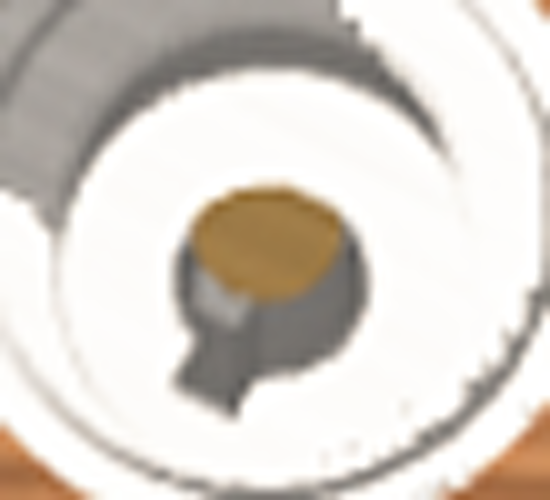

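The bore centre is at crop (271,280), full frame (317.1,193), and the keyway end is at crop (205,398).

```bash
python3 - <<'E'
from h import *
d=load('wrist');a=onz(d,290+27.05,165+27.95,48);b=onz(d,290+20.5,165+39.8,48);print(a,b,np.linalg.norm(b-a),np.degrees(np.arctan2(*(b-a)[1::-1])))
# stop screws / corners by dark brown mask are occluded partly; inner tips
print([np.round(proj(d,p),1).tolist() for p in([520,110,12],[516,-34,12])])
print(plan([a[0],a[1],24]))
E
```

```text
[430.96673714  53.27510855  48.        ] [444.72171968  45.82459918  48.        ] 15.643197708811027 -28.442586706869623
[[359.9, 252.7], [250.9, 250.1]]
tool [430.55413945  53.16570189 200.48219265] [[-1.0, -0.0, -0.001], [-0.0, 1.0, 0.001], [0.001, 0.001, -1.0]]
[-5.44269770e-01  1.57484067e-03  1.76481870e+02]
```

```bash
python3 shift.py '[0, 0, 50, 0, 0, 0, 92, 0, 0, 100, 0, 0, 0, 92, 0, 0, 145, 0, 0, 0, 92, 0, 0, 176, 0, 0, 0, 92, 0, 0, 176, 0, 0, 0, 92, 0, 0, 176, 0, 0, 0, 44, 0, 0, 176, 0, 0, 0, 44, 0, 0, 176, 0, 0, 0, 44]' 20;python3 shift.py '[0, 0, 0, 0, 0, 0, 44, 0, 0, 0, 0, 0, 0, 44, 0, 0, 0, 0, 0, 0, 44, 0, 0, 0, 0, 0, 0, 44]' 20
```

```text
clock: 2.55
tcp_pos: [432.2, 52.8, 26.4]
tool_rot: [0.0, 1.0, 0.0, 0.002]
wrist_force: [1.1, -0.1, -0.6]
width: 72.4
finger_force: 0.0
clock: 2.95
tcp_pos: [431.2, 52.4, 25.1]
tool_rot: [0.0, 1.0, 0.0, 0.0]
wrist_force: [0.3, 0.9, 4.8]
width: 47.9
finger_force: 20.0
```

```bash
python3 shift.py '[-15, -5, 0, 0, 0, 0, 44, -35, -13, 0, 0, 0, 0, 44, -55, -14, 0, 0, 0, 0, 44, -75, -14, 0, 0, 0, 0, 44, -95, -14, 0, 0, 0, 0, 44, -115, -14, 0, 0, 0, 0, 44, -128, -14, 0, 0, 0, 0, 44, -132, -14, 0, 0, 0, 0, 44]' 20
```

```text
clock: 3.75
tcp_pos: [563.6, 38.0, 23.8]
tool_rot: [0.001, 1.0, -0.0, 0.0]
wrist_force: [1.2, 0.8, -6.1]
width: 47.6
finger_force: 20.0
```

```bash
python3 shift.py '[-3, 0, 0, 0, 0, 0, 44, -6, 0, 0, 0, 0, 0, 44, -8, 0, 0, 0, 0, 0, 44, -10, 0, 0, 0, 0, 0, 44, -10, 0, 0, 0, 0, 0, 44]' 20;  python3 shift.py '[-1, 0, 0, 0, 0, 0, 44, -2, 0, 0, 0, 0, 0, 44, -3, 0, 0, 0, 0, 0, 44, -3, 0, 0, 0, 0, 0, 44]' 20
```

```text
clock: 4.25
tcp_pos: [573.2, 38.2, 24.6]
tool_rot: [0.0, 1.0, -0.0, 0.0]
wrist_force: [0.5, 0.6, -5.7]
width: 47.9
finger_force: 20.0
clock: 4.65
tcp_pos: [575.8, 38.2, 24.6]
tool_rot: [0.0, 1.0, -0.0, -0.0]
wrist_force: [0.3, -0.6, -5.7]
width: 47.8
finger_force: 20.0
```

```bash
for k in 1 2 3; do python3 shift.py '[-1, 0, 0, 0, 0, 0, 44, -2, 0, 0, 0, 0, 0, 44, -2, 0, 0, 0, 0, 0, 44]' 20 | grep -E 'tcp_pos|wrist'; done
```

```text
tcp_pos: [576.1, 38.2, 24.3]
wrist_force: [-4.3, 0.3, -3.7]
tcp_pos: [576.3, 38.2, 24.1]
wrist_force: [-6.7, -0.1, -1.0]
tcp_pos: [576.3, 38.2, 23.9]
wrist_force: [-9.9, -0.1, 0.0]
```

```bash
python3 shift.py '[4, 0, 0, 0, 0, 0, 44, 5, 0, 0, 0, 0, 0, 44, 5, 0, 0, 0, 0, 0, 44, 5, 0, 0, 0, 0, 0, 92, 5, 0, 0, 0, 0, 0, 92, 5, 0, 0, 0, 0, 0, 92, 5, 0, 0, 0, 0, 0, 92, 5, 0, 0, 0, 0, 0, 92]' 20 | grep -E 'tcp_pos|wrist|width'; python3 shift.py '[0, 0, -50, 0, 0, 0, 92, 0, 0, -100, 0, 0, 0, 92, 0, 0, -150, 0, 0, 0, 92, 60, 0, -176, 0, 0, 0, 92, 110, 0, -176, 0, 0, 0, 92, 140, 0, -176, 0, 0, 0, 92, 140, 0, -176, 0, 0, 0, 92, 140, 0, -176, 0, 0, 0, 92]';python3 - <<'E'
from h import *
d=shot('wrist');i=d['img'];u,v=proj(d,[576,38,40]);u,v=int(u),int(v);print(u,v)
c=i[v-50:v+50,u-65:u+65];cv2.imwrite('pics/w2.png',cv2.resize(c,None,fx=6,fy=6,interpolation=cv2.INTER_CUBIC))
E
```

```text
tcp_pos: [577.7, 38.2, 25.1]
wrist_force: [0.3, 0.1, 0.1]
width: 82.9
clock: 7.15
tcp_pos: [436.8, 38.3, 201.3]
tool_rot: [0.0, 1.0, 0.0, 0.001]
wrist_force: [1.1, -0.9, -0.5]
width: 91.9
finger_force: 0.0
315 297
```

View pics/w2.png

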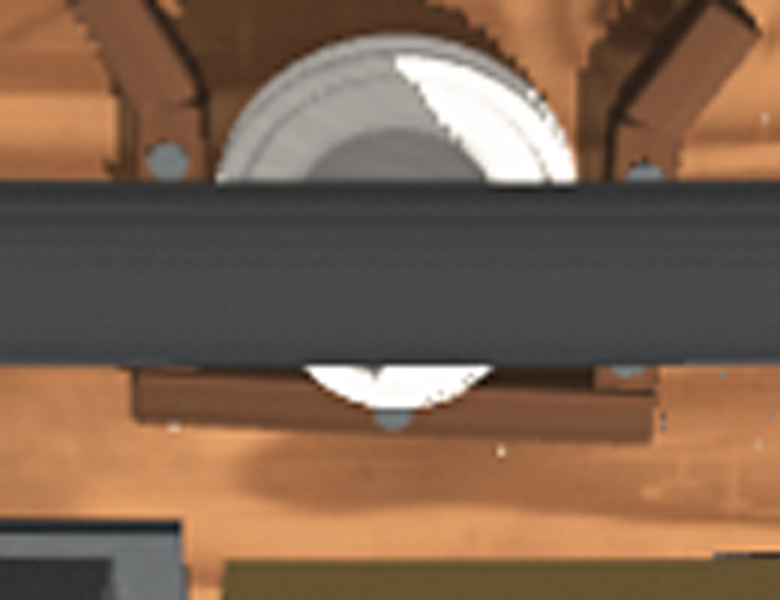

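The pulley lies in the stop with its rim at the back bar. Its keyway tip is at (377,372) in the crop, so it hasn't turned much. Next is the keyed shaft.

```bash
python3 shift.py '[-40, -80, -10, 0, 0, 0, 92, -150, -294, -10, 0, 0, 0, 92, -150, -294, -10, 0, 0, 0, 92, -150, -294, -10, 0, 0, 0, 92, -150, -294, -10, 0, 0, 0, 92, -150, -294, -10, 0, 0, 0, 92, -150, -294, -10, 0, 0, 0, 92, -150, -294, -10, 0, 0, 0, 92]';python3 shift.py '[0, 0, 0, 0, 0, 0, 92, 0, 0, 0, 0, 0, 0, 92]';python3 - <<'E'
from h import *
d=shot('wrist');i=d['img'];u,v=proj(d,[589,-256,70]);u,v=int(u),int(v);print(u,v)
c=i[v-50:v+50,u-65:u+65];cv2.imwrite('pics/w3.png',cv2.resize(c,None,fx=6,fy=6,interpolation=cv2.INTER_CUBIC))
E
```

```text
clock: 8.0
tcp_pos: [588.3, -263.0, 209.4]
tool_rot: [0.004, 1.0, -0.002, 0.001]
wrist_force: [0.1, 0.1, -0.2]
width: 92.0
finger_force: 0.0
clock: 8.2
tcp_pos: [587.3, -254.1, 210.2]
tool_rot: [-0.001, 1.0, 0.001, -0.0]
wrist_force: [-0.1, -0.0, -0.7]
width: 92.1
finger_force: 0.0
313 196
```

View pics/w3.png

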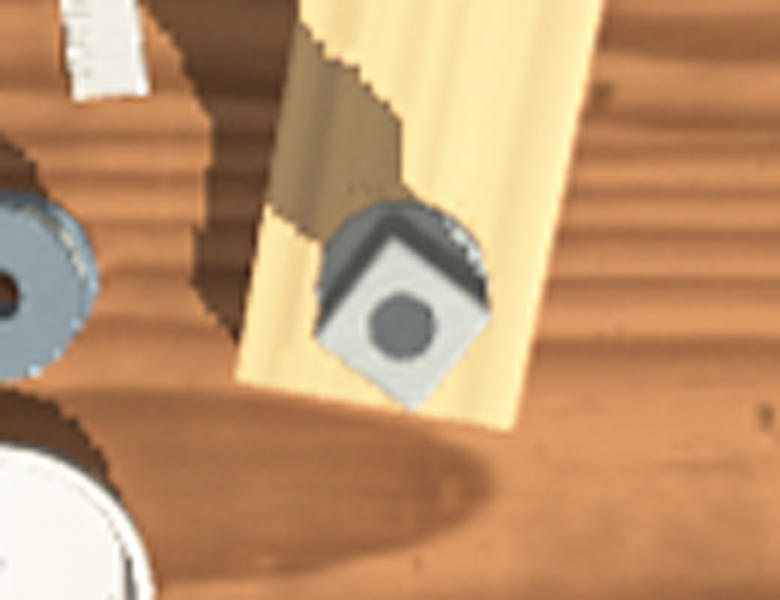

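The square head's corners in the crop are (398,235), (490,308), (410,412) and (318,335). The key is hidden under the shoulder, so I'll compute the square's angle and enlarge the stem from the scene camera.

```bash
python3 - <<'E'
from h import *
d=load('wrist');C=[onz(d,248+u/6,146+v/6,80) for u,v in((398,235),(490,308),(410,412),(318,335))]
print(np.round(C,1).tolist(),np.mean(C,0));
for k in range(4):
    e=C[(k+1)%4]-C[k];print(np.linalg.norm(e),np.degrees(np.arctan2(e[1],e[0])))
print(plan(np.mean(C,0)))
s=load('scene')['img'];c=s[208:262,362:412];cv2.imwrite('pics/s2.png',cv2.resize(c,None,fx=11,fy=11,interpolation=cv2.INTER_CUBIC))
S=load('scene');M=S['camera_from_world'];print('view dir',-M[2,:3])
E
```

```text
[[574.4, -255.6, 80.0], [587.4, -239.5, 80.0], [606.4, -253.4, 80.0], [592.3, -269.6, 80.0]] [ 590.14829521 -254.53692996   80.        ]
20.662888337720617 51.14004801228539
23.57093124133476 -36.27497468545151
21.454583664681074 -131.06577696266893
22.72298814967305 141.86443163548577
tool [ 587.17208048 -253.78777655  210.53073795] [[-1.0, -0.002, -0.0], [-0.002, 1.0, 0.001], [0.0, 0.001, -1.0]]
[ -2.98297267  -0.9286667  130.52942996]
view dir [ 0.74521772  0.49369365 -0.4482378 ]
```

View pics/s2.png

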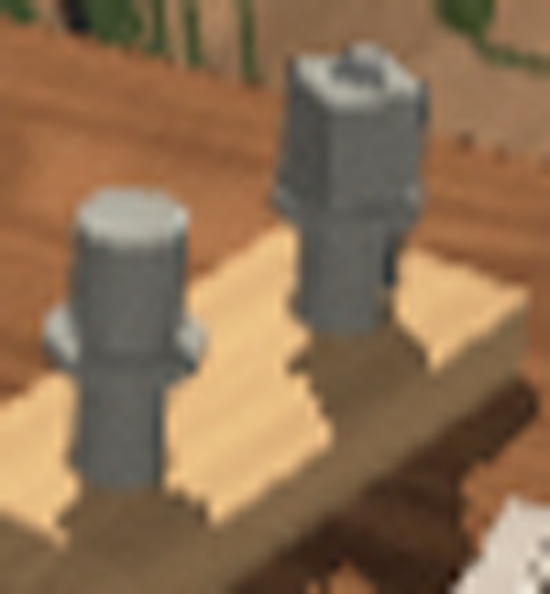

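The key shows on the right of the stem at (390,265). Of the four possible directions, the key points at about −38.6°, and the keyway at about −28.4°.

```bash
python3 shift.py '[-3, -1, 20, 0, 0, 0.15, 70, -3, -1, 40, 0, 0, 0.3, 60, -3, -1, 60, 0, 0, 0.45, 60, -3, -1, 80, 0, 0, 0.6, 60, -3, -1, 90, 0, 0, 0.674, 60, -3, -1, 90, 0, 0, 0.674, 60, -3, -1, 90, 0, 0, 0.674, 60]' 50; python3 -c "
from h import *
print(plan([590.3,-255.2,55]))"
```

```text
clock: 8.95
tcp_pos: [590.2, -255.7, 121.3]
tool_rot: [0.329, 0.944, 0.0, 0.0]
wrist_force: [0.6, -0.8, 0.0]
width: 60.1
finger_force: 0.0
tool [ 590.20996914 -255.73038334  121.28361059] [[-0.783, 0.622, 0.001], [0.622, 0.783, 0.0], [-0.001, 0.001, -1.0]]
[ 0.29348409  0.43499782 66.28371662]
```

```bash
python3 shift.py '[0, 0, 30, 0, 0, 0, 60, 0, 0, 55, 0, 0, 0, 60, 0, 0, 66, 0, 0, 0, 60, 0, 0, 66, 0, 0, 0, 60, 0, 0, 66, 0, 0, 0, 20, 0, 0, 66, 0, 0, 0, 20, 0, 0, 66, 0, 0, 0, 20, 0, 0, 66, 0, 0, 0, 20]' 50; python3 shift.py '[0, 0, 0, 0, 0, 0, 20, 0, 0, 0, 0, 0, 0, 20, 0, 0, 0, 0, 0, 0, 20]' 50
```

```text
clock: 9.75
tcp_pos: [590.2, -257.0, 55.6]
tool_rot: [0.331, 0.944, -0.0, 0.001]
wrist_force: [1.2, 0.6, 0.8]
width: 32.3
finger_force: 0.0
clock: 10.05
tcp_pos: [590.1, -256.8, 55.1]
tool_rot: [0.331, 0.944, 0.0, 0.0]
wrist_force: [0.5, 0.3, 3.0]
width: 23.7
finger_force: 49.3
```

```bash
python3 shift.py '[0, 0, -20, 0, 0, 0, 20, 0, 0, -50, 0, 0, 0, 20, 0, 0, -80, 0, 0, 0, 20, 0, 0, -80, 0, 0, 0, 20, 50, 35, -80, 0, 0, 0, 20, 90, 65, -80, 0, 0, 0, 20, 133, 95, -80, 0, 0, 0, 20, 133, 95, -80, 0, 0, 0, 20]' 50; python3 - <<'E'
from h import *
d=shot('scene');s=readout.observe();u,v=map(int,proj(d,s['tcp_pos']));print(u,v,s['tcp_pos'])
c=d['img'][max(v-30,0):v+40,u-40:u+40];cv2.imwrite('pics/s3.png',cv2.resize(c,None,fx=8,fy=8,interpolation=cv2.INTER_CUBIC))
T=R.from_quat(s['tool_rot']);
print(T.inv().apply(np.array([576.5,38.2,135])-s['tcp_pos']))
E
```

```text
clock: 10.85
tcp_pos: [542.4, -91.4, 132.7]
tool_rot: [0.327, 0.945, 0.002, -0.004]
wrist_force: [0.5, 0.5, -0.8]
width: 24.1
finger_force: 49.3
326 187 [542.77278872 -91.82242899 132.93158784]
[ 53.80709626 123.08570259  -1.53014972]
```

View pics/s3.png

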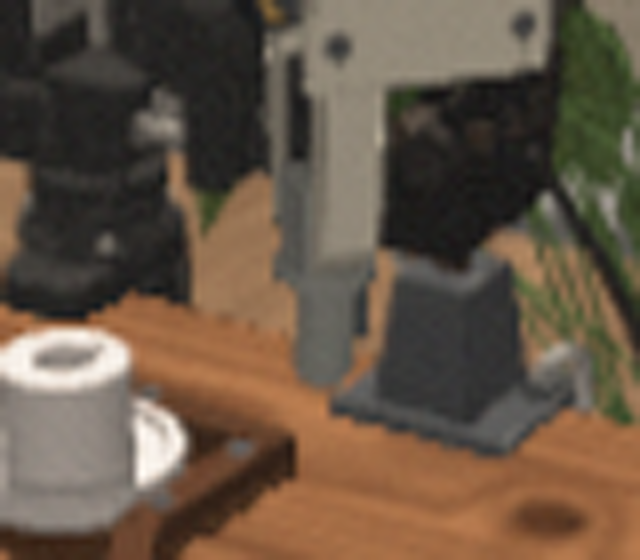

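The key shows on the right of the lifted shaft at crop (360,310), which confirms the direction. The pulley's boss top is at crop (65,358).

```bash
python3 - <<'E'
from h import *
d=load('scene');s=readout.observe();T=R.from_quat(s['tool_rot'])
print('boss',onz(d,286+65/8,157+358/8,48))
right=d['camera_from_world'][0,:3]
p=[542.8,-91.8,100]
print('px of tcp axis at z100',proj(d,p),'stem centre px',286+(298+354)/2/8, 'px/mm',proj(d,np.array(p)+10*right)[0]-proj(d,p)[0])
# pulley disc/boss by mask
i=d['img'];hsv=cv2.cvtColor(i,cv2.COLOR_BGR2HSV);m=((hsv[...,1]<45)&(hsv[...,2]>175)).astype(np.uint8)
r=m[190:215,280:310];n,l,st,ce=cv2.connectedComponentsWithStats(r);print(st,ce)
for k in range(1,n):
    if st[k][4]>40:
        h=cv2.convexHull(np.argwhere(l==k)[:,::-1].astype(np.int32));e=cv2.fitEllipse(h);print(e,onz(d,e[0][0]+280,e[0][1]+190,48))
# keyway corner seen in w2
w=np.array([0])
print(T.inv().apply(np.array([576.5,38.2,120])-s['tcp_pos']),s['tcp_pos'],T.as_matrix().round(3).tolist())
E
```

```text
boss [573.1647003   35.52734193  48.        ]
px of tcp axis at z100 (np.float64(326.66332054292803), np.float64(199.28283861954304)) stem centre px 326.75 px/mm 3.9610948552888203
[[  0   0  30  25 589]
 [  6   8  16   8  89]
 [ 23  17   6   8  38]
 [  0  18   6   7  34]] [[14.64516129 10.91001698]
 [13.51685393 11.70786517]
 [25.07894737 21.02631579]
 [ 2.73529412 21.55882353]]
((13.561680793762207, 11.708353996276855), (7.631297588348389, 15.899245262145996), 88.4769287109375) [572.54985219  37.04449136  48.        ]
[ 53.69109148 123.07081253  13.46939432] [542.77278872 -91.82242899 132.93158784] [[-0.786, 0.618, -0.005], [0.618, 0.786, 0.006], [0.008, 0.001, -1.0]]
```

```bash
python3 - <<'E'
from h import *
d=shot('top');i=d['img'];hsv=cv2.cvtColor(i,cv2.COLOR_BGR2HSV)
u,v=map(int,proj(d,[575,38,14]));print(u,v)
m=((hsv[...,1]<60)&(hsv[...,2]>110)).astype(np.uint8)
r=m[v-25:v+25,u-25:u+25]
for x in r[::2]: print(''.join('#' if q else '.' for q in x))
n,l,st,ce=cv2.connectedComponentsWithStats(r);k=1+np.argmax(st[1:,4])
h=cv2.convexHull(np.argwhere(l==k)[:,::-1].astype(np.int32))
P=np.array([onz(d,*(p[0]+[u-25,v-25]),14)[:2] for p in h],np.float32);print(cv2.minEnclosingCircle(P),st[k])
e=cv2.fitEllipse(h);print(e,onz(d,e[0][0]+u-25,e[0][1]+v-25,14))
print(readout.observe()['tcp_pos'])
E
```

```text
262 176
................................#.................
.....................................#............
..................................................
..........................##......................
..........................##......................
....................############..................
.....##.........###################...............
...............####################...............
.............#####################................
...........#####################..................
..........#####################...................
..........#############.....##....................
.........#############............................
.........##############...........................
.........#################........................
....##....###############.........................
..........##############..........................
............##########............................
.............#########............................
...............######.............................
..................................................
..................................................
..................................................
..................................................
..................................................
((582.950439453125, 48.27932357788086), 46.23031997680664) [  9   6  26  34 465]
((21.534469604492188, 22.35502052307129), (22.284156799316406, 34.62568283081055), 26.7568416595459) [583.04242481  48.27707181  14.        ]
[543.96266521 -95.85049543 133.39018023]
```

```bash
python3 - <<'E'
from h import *
d=load('wrist')
M=np.array([[0.002,1.0,0.001,-52.877],[-0.969,0.002,-0.248,439.397],[-0.248,-0.0,0.969,-265.012],[0,0,0,1]])
M[:3,3]-=M[:3,:3]@(np.array([436.8,38.3,201.3])-[430.55,53.17,200.48]);d['camera_from_world']=M
f=lambda u,v:(250+u/6,247+v/6)
print('rim front',onz(d,*f(400,32),14),'boss back',onz(d,*f(400,410),48),'L',onz(d,*f(217,183),14),'R',onz(d,*f(577,183),14),'key corner',onz(d,*f(377,372),48))
for p in((168,160),(643,172),(392,418),(627,368)):print('screw',onz(d,*f(*p),12))
print('back outer',onz(d,*f(135,420),12),onz(d,*f(650,440),12))
E
python3 shift.py '[0, 0, 0, 0, 0, 0, 20, 0, 0, 0, 0, 0, 0, 20]' 50
```

```text
rim front [525.03150377  38.17622412  14.        ] boss back [596.39202157  37.97909928  48.        ] L [561.74355224  -3.00710393  14.        ] R [561.95267394  77.93886675  14.        ] key corner [587.11950912  33.16089215  48.        ]
screw [557.09019468 -14.11477277  12.        ]
screw [560.37691104  93.02018871  12.        ]
screw [624.55966202  36.187861    12.        ]
screw [611.24983567  91.13485004  12.        ]
back outer [625.09954312 -24.43533102  12.        ] [630.939592    97.27411054  12.        ]
clock: 11.15
tcp_pos: [545.3, -102.5, 134.4]
tool_rot: [0.333, 0.943, -0.001, 0.0]
wrist_force: [0.0, -0.2, -0.8]
width: 24.2
finger_force: 49.3
```

```bash
python3 - <<'E'
from h import *
w=shot('wrist');print('wrist px',proj(w,[575,38,48]))
d=shot('top');i=d['img'];hsv=cv2.cvtColor(i,cv2.COLOR_BGR2HSV)
u,v=262,176
m=((hsv[...,1]<75)).astype(np.uint8);r=m[v-25:v+25,u-25:u+25]
for x in r: print(''.join('#' if q else '.' for q in x))
for c in((575,38),(572,38)):
  print(c,'front rim px',proj(d,[c[0]-42,c[1],12]),'left',proj(d,[c[0],c[1]+42,14]),'right',proj(d,[c[0],c[1]-42,14]),'boss back',proj(d,[c[0]+24,c[1],48]))
E
```

```text
wrist px (np.float64(467.44219089166074), np.float64(134.40812594901445))
.....................................#########....
.....................................#########....
......................................#######.....
.......................................#####......
.......................................#####......
........................................###.......
.........................###............##........
.........................###.............#........
.........................###......................
.......................#######....................
....................#############.................
.................###################..............
.....##.........#####################.............
.....##........#######################............
..............########################............
..............#########################...........
.............#########################............
............##########################............
...........##########################.............
..........###########################.............
......
[... 1422 characters left out ...]
..................................................
..................................................
(575, 38) front rim px (np.float64(262.4126170376698), np.float64(192.2606572652207)) left (np.float64(246.37925486044472), np.float64(176.48501454755967)) right (np.float64(278.48386093332476), np.float64(176.15958633225364)) boss back (np.float64(261.00829991595293), np.float64(164.3797350941854))
(572, 38) front rim px (np.float64(262.4049350046255), np.float64(193.39559756858102)) left (np.float64(246.3641973996714), np.float64(177.60862067024485)) right (np.float64(278.4829387307166), np.float64(177.2819761733145)) boss back (np.float64(260.9991624997328), np.float64(165.5294275810188))
```

```bash
python3 - <<'E'
from h import *
d=load('wrist');i=d['img'];hsv=cv2.cvtColor(i,cv2.COLOR_BGR2HSV)
r=hsv[108:160,438:500]
for x in r: print(''.join('#' if (q[1]<60 and q[2]>150) else ('+' if q[1]<60 else '.') for q in x))
print(readout.observe()['tcp_pos'])
E
```

```text
####+++++++++++###################################+...........
##++++++++++++####################################+...........
++++++++++++#######################################...........
+++++++++++########################################+..........
++++++++++##########################################..........
+++++++++###########################################..........
+++++++++###########################################..........
++++++++############################################..........
+++++++##############################################.........
++++++###############################################.........
++++++###############################################.........
+++++#################################################........
++++#########################++#######################........
++++####################++++++++++#####################.......
+++###################++++++++++++++###################.......
+++##################++++++++++++++++##################.......
+++#################++++++++++++++++++#################.......
++#################..++++++++
[... 1519 characters left out ...]
#############.............
++++####################+++++++++###############..............
+++++###################++++###################...............
++++++########################################................
+++++++######################################+................
++++++++#####################################.................
++++++++####################################..................
###+++++++#################################+..................
########+++###############################+...................
##########################################....................
#########################################.....................
[ 545.30420152 -102.01525326  134.46475177]
```

```bash
python3 - <<'E'
from h import *
from scipy.optimize import least_squares
d=load('wrist');i=d['img'];hsv=cv2.cvtColor(i,cv2.COLOR_BGR2HSV)
m=(~((hsv[...,1]<60)&(hsv[...,2]>150))).astype(np.uint8)
n,l,st,ce=cv2.connectedComponentsWithStats(m);k=l[132,466];print(st[k])
c=cv2.findContours((l==k).astype(np.uint8),0,1)[0][0][:,0].astype(float)
P=np.array([onz(d,*p,48)[:2] for p in c])
q=least_squares(lambda x:np.hypot(P[:,0]-x[0],P[:,1]-x[1])-x[2],[575,38,11],loss='soft_l1',f_scale=.3).x;print(q)
D=P-q[:2];rr=np.hypot(*D.T);T=D[rr>14];print(len(T),rr.max(),np.degrees(np.arctan2(*T.mean(0)[::-1])))
t=onz(d,438+28.5,108+43.3,48)[:2];print(np.degrees(np.arctan2(*(t-q[:2])[::-1])))
s=readout.observe();Tm=R.from_quat(s['tool_rot']);print(Tm.inv().apply(np.array([q[0],q[1],120])-s['tcp_pos']))
E
```

```text
[453 120  26  32 554]
[573.39703387  37.04679938  10.77351534]
10 14.928966618854393 -28.816811078105804
-28.65716755642045
[ 65.39082034 125.9253184   14.26693933]
```

```bash
python3 shift.py '[64.6, 127.5, 14, 0, 0, -0.178, 20, 64.6, 127.5, 14, 0, 0, -0.178, 20, 64.6, 127.5, 14, 0, 0, -0.178, 20, 64.6, 127.5, 14, 0, 0, -0.178, 20, 64.6, 127.5, 14, 0, 0, -0.178, 20, 64.6, 127.5, 14, 0, 0, -0.178, 20, 64.6, 127.5, 14, 0, 0, -0.178, 20, 64.6, 127.5, 14, 0, 0, -0.178, 20]' 55;python3 shift.py '[0, 0, 0, 0, 0, 0, 20, 0, 0, 0, 0, 0, 0, 20]' ; python3 -c "
from h import *
print(plan([575,37.8,102]))"
```

```text
clock: 12.05
tcp_pos: [574.4, 38.3, 120.9]
tool_rot: [0.247, 0.969, -0.0, 0.0]
wrist_force: [-0.5, 0.4, -1.9]
width: 23.4
finger_force: 54.2
clock: 12.25
tcp_pos: [574.4, 39.8, 120.7]
tool_rot: [0.246, 0.969, -0.0, 0.0]
wrist_force: [-0.5, -0.0, -2.1]
width: 24.2
finger_force: 54.2
tool [574.37210177  39.84861511 120.73148075] [[-0.879, 0.477, 0.0], [0.477, 0.879, -0.0], [-0.0, -0.0, -1.0]]
[-1.5286676  -1.49958083 18.7316279 ]
```

```bash
python3 shift.py '[-1.5, -1.5, 10, 0, 0, 0, 20, -1.5, -1.5, 20, 0, 0, 0, 20, -1.5, -1.5, 23, 0, 0, 0, 20, -1.5, -1.5, 23, 0, 0, 0, 20]' |grep -E 'pos|force'; for k in 1 2 3; do python3 shift.py '[0, 0, 1, 0, 0, 0, 20, 0, 0, 2, 0, 0, 0, 20, 0, 0, 3, 0, 0, 0, 20, 0, 0, 3, 0, 0, 0, 20]' | grep -E 'pos|wrist'; done
```

```text
tcp_pos: [574.2, 38.4, 96.4]
wrist_force: [0.0, 0.5, -1.9]
finger_force: 54.2
tcp_pos: [575.0, 38.4, 94.7]
wrist_force: [0.1, -0.7, -1.4]
tcp_pos: [574.9, 38.3, 91.5]
wrist_force: [-0.1, 0.2, -2.0]
tcp_pos: [574.6, 37.9, 88.4]
wrist_force: [-0.3, -0.9, -1.2]
```

```bash
for k in 1 2 3 4 ; do python3 shift.py '[0, 0, 1, 0, 0, 0, 20, 0, 0, 2, 0, 0, 0, 20, 0, 0, 3, 0, 0, 0, 20, 0, 0, 3, 0, 0, 0, 20]' | grep -E 'pos|wrist'; done
```

```text
tcp_pos: [574.7, 38.0, 85.4]
wrist_force: [-0.5, -1.7, -0.7]
tcp_pos: [574.7, 38.0, 82.5]
wrist_force: [-1.6, -1.8, -0.3]
tcp_pos: [574.8, 38.0, 79.5]
wrist_force: [-2.3, -2.5, -0.1]
tcp_pos: [574.8, 38.0, 76.5]
wrist_force: [-2.5, -3.1, -0.5]
```

```bash
for k in 1 2 3 4 ; do python3 shift.py '[0, 0, 1, 0, 0, 0, 20, 0, 0, 2, 0, 0, 0, 20, 0, 0, 3, 0, 0, 0, 20, 0, 0, 3, 0, 0, 0, 20]' | grep -E 'pos|wrist|rot'; done
```

```text
tcp_pos: [574.9, 38.3, 73.4]
tool_rot: [0.246, 0.969, -0.0, -0.0]
wrist_force: [-3.1, -3.7, 0.8]
tcp_pos: [574.9, 38.3, 70.5]
tool_rot: [0.246, 0.969, -0.0, -0.0]
wrist_force: [-2.9, -3.8, 0.8]
tcp_pos: [574.9, 38.3, 67.4]
tool_rot: [0.246, 0.969, -0.0, -0.0]
wrist_force: [-3.1, -3.6, 0.6]
tcp_pos: [575.1, 38.3, 65.3]
tool_rot: [0.246, 0.969, 0.0, 0.0]
wrist_force: [-4.7, -4.0, 6.3]
```

Ejector contact is at about TCP 67, as expected. I'll push on to home, at about 57.

```bash
for k in 1 2 3 4 ; do python3 shift.py '[0, 0, 1, 0, 0, 0, 20, 0, 0, 2, 0, 0, 0, 20, 0, 0, 3, 0, 0, 0, 20, 0, 0, 3, 0, 0, 0, 20]' 60| grep -E 'pos|wrist|width'; done
```

```text
tcp_pos: [575.1, 38.2, 62.7]
wrist_force: [-5.0, -2.8, 7.9]
width: 23.6
tcp_pos: [575.1, 38.2, 60.0]
wrist_force: [-4.2, -2.9, 9.9]
width: 23.6
tcp_pos: [575.4, 38.5, 57.3]
wrist_force: [-5.0, -3.0, 10.2]
width: 23.5
tcp_pos: [575.6, 38.6, 56.9]
wrist_force: [-9.0, -3.1, 26.9]
width: 23.7
```

```bash
python3 shift.py '[0, 0, 0, 0, 0, 0, 20, 0, 0, 0, 0, 0, 0, 20, 0, 0, 0, 0, 0, 0, 20]' 60; python3 -c "
from station import manip, cams, readout
print(manip.job_done())"
```

```text
clock: 18.95
tcp_pos: [575.6, 38.6, 56.9]
tool_rot: [0.246, 0.969, 0.001, 0.001]
wrist_force: [-9.1, -3.7, 26.7]
width: 23.6
finger_force: 59.9
the job is handed in; nothing more can be done
None
```

I handed the job in at 18.95 s with the pulley against the back of the stop and the keyed shaft in its bore; the hand-in returned no verdict. The arm is holding the shaft home at about 60 N grip and 27 N down, and the depth reached means the key is in the keyway.

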